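Hand over the sample tin that rattles

TASK

In one of the three sealed sample tins the steel ball inside has come loose. Lift the tins one at a time and shake or rock them end to end a few times, so that the ball would run both ways, to find the one that rattles; stand any that stays quiet back where it was, and leave the other things on the table alone. Hold the rattling tin out level and still over the middle of the open grey tray at the far side, about 10 cm above the table and clear of the tray, and finish while still holding it there: do not put it down or let go.

Things in the scene. Friction and masses are not known exactly. Their poses are not given: they have to be found in the camera images.
- tin_1: one of three alike sealed metal tins, 130 (x, the long way) x 58 (y) x 56 mm high, standing lid up; origin at the centre of its underside. 240 to 600 g by chance, so weight does not tell. In any one of the three a loose 34 mm, 160 g steel ball besides rolls freely end to end (43 mm either way of the middle); in the others nothing moves. Thin sheet: grip it moderately, 30 to 60 N, across its 58 mm width
- tin_2: one of three alike sealed metal tins, 130 (x, the long way) x 58 (y) x 56 mm high, standing lid up; origin at the centre of its underside. 240 to 600 g by chance, so weight does not tell. In any one of the three a loose 34 mm, 160 g steel ball besides rolls freely end to end (43 mm either way of the middle); in the others nothing moves. Thin sheet: grip it moderately, 30 to 60 N, across its 58 mm width
- tin_3: one of three alike sealed metal tins, 130 (x, the long way) x 58 (y) x 56 mm high, standing lid up; origin at the centre of its underside. 240 to 600 g by chance, so weight does not tell. In any one of the three a loose 34 mm, 160 g steel ball besides rolls freely end to end (43 mm either way of the middle); in the others nothing moves. Thin sheet: grip it moderately, 30 to 60 N, across its 58 mm width
- tray: shallow open grey plastic tray, 170 (x) x 210 (y) x 26 mm high with 4 mm walls, fixed on the table on the far side of the tins; origin at the centre of its underside
- cup_stack: bystander, loose: stack of paper cups, 77 mm across, 125 mm high; origin at the centre of its underside
- paper_cup: bystander, loose: single paper cup, 76 mm across, 88 mm high; origin at the centre of its underside
- specimen_jar: bystander, loose: small specimen jar with a lid, 42 mm across, 62 mm high; origin at the centre of its underside
- calculator: bystander, loose: pocket calculator lying flat between two tins, 125 (x) x 70 (y) x 15 mm high; origin at the centre of its underside
- marker: bystander, loose: marker pen lying flat between two tins, 130 mm long (x), 11 mm thick; origin at the centre of its underside
- jar_lid: bystander, loose: shallow round clear lid lying mouth up, 90 mm across, 22 mm high; origin at the centre of its underside
Things that resemble listed ones, but are neither listed nor needed, are in the scene too. What is shaped like the tin_2 but purple is not meant.

How it is judged:
By the outcome, as a careful person would: the job done as asked, in the order asked, and still so for the second after the job is handed in, while the arm keeps its last pose, push and grip.
It also fails if it takes over 72 s, if anything falls off the work surface, if the arm or the gripper's body presses on something with over 40 N, if the wrist force passes 120 N, or if a joint passes its speed limit or range.

ROBOT

A 6-joint arm with a two-finger parallel gripper is mounted at the origin on the work surface. World frame = base frame: x ahead of the robot, y to its left, z up, the work surface at z = 0. Lengths are in mm, angles in degrees, forces in N, time in s.
With the tool pointing down it reaches from about 225 to 725 mm from the base axis. Payload 3.1 kg.
Tool frame: the origin (TCP) lies on the front face of the gripper's body, between the roots of the fingers; the fingertips stand 73 mm ahead of it and the grasp point (between the pads) lies 54 mm ahead of it; z points along the fingers, y is the line along which they close (so a half turn about z gives the same grasp; the last joint's range is limited). The gripper opens to 85 mm and grips with 20 to 120 N. Pads are 22 mm wide; open, the fingers measure 114 mm over their backs; the gripper's body (76 mm by 85 mm) begins 54 mm behind the grasp point. The pads swing forward as they close: fully open they stand 13 mm farther back than shut.
Start: joints at [68.136, 2.75, 5.684, 92.934, 0, 82.678], TCP at [131.827, 508.173, 303.912] pointing down, gripper open.
Joint ranges: [-166.93, 166.93], [-56.73, 111.36], [-69.38, 81.34], [-121.58, 131.49], [-85.45, 84.26], [-180, 180]. Speed limits (degrees/s): [159.86, 159.86, 180, 180, 180, 180].

INTERFACE

Orientations are given as a 3x3 rotation matrix whose columns are the frame's x, y, z axes.
In Python, from station import arm gives the robot as it stands. The module is installed in compiled form; this text tells all that it offers.
- The arm moves only by the tool arm_command, never from a script. Its arguments are lists of equal length, an entry for each row: "dp": the shift along the world's x, y, z in cm, a list of three; "delta_rot": the turn, a rotation vector about the world's x, y, z in rad, a list of three; "grip": the finger opening in cm, from 0 to 8.54. A call has 1 to 10 rows; each row is the pose to reach, as a shift and turn from the pose commanded when the call began; what a row does not reach only later rows make up. A row lasts 1/12 s, in which the tool goes at most 41.7 mm and 7.16 degrees, less where a joint would pass 70% of its speed; a pose out of reach is approached as far as the arm can. A call with a gripper value outside its range is refused whole. The fingers move at their own pace and stop on an object; "squeeze" is the grip in N (left out, the last holds). Time passes only in rows, so rows that repeat a pose let the fingers close. It gives the time, the measured TCP pose, the force, the opening and the grip force at its end, in the units of the state.
- arm.observe(): the state, without advancing time (a new reading comes with each control period).
- arm.read_camera(name): name is "side" or "top" or "wrist"; returns the picture (420x560x3 uint8, red, green, blue); there is no depth.
- arm.camera_model(name): a dict with "mtx" (3x3 intrinsics, pixels), "view" (4x4, takes a point from world to camera coordinates). Camera axes: x right, y down, z forward; pixel columns grow to the right and rows downward; lengths in mm; the calibration is good to about 2 mm. A picture is of the moment at which its call begins: read the wrist's pose just before it. camera_model takes no time and is no camera call; for the wrist camera it gives the pose at the moment of the call.
- arm.sign_off(): hands the job in; it is judged then, once.
The state is a dict: "t": time; "joints": joint angles; "joint_vel": joint speeds; "joint_efforts": joint torques, N m; "ee_pos": TCP position; "eef_rot": TCP orientation; "ft_force": force on the tool from outside, world axes, zero at the start; "moment": the same for the moment, N m; "opening": opening from 0.0 (shut) to 1.0 (fully open); "gripper_force": force on a finger pad.
Only numpy, scipy, OpenCV 4.12 (cv2) and the standard library are available. Lean on these libraries where they do the work, as an engineer would, in place of code of your own. Each camera call takes 0.05 s, during which the arm holds its last target. There are 200 camera calls.

## Working session

There is one attempt and no reset: what is moved stays moved. The work goes in short steps, Python scripts to look and compute and a tool call to move; the robot and the scene stay as the last step left them, time stands still between calls to the robot, and variables do not carry over. Pictures are saved under pics/ and viewed, at most 10 in all, crops included, and the job is handed in when it is done.

Besides the shell and the picture viewer there is one more tool, called after "Request:" as name(argument=value, ...) on one line, values as JSON. arm_command: Moves the arm, as the interface text tells. Its arguments: {"type":"object","properties":{"dp":{"type":"array"},"delta_rot":{"type":"array"},"grip":{"type":"array"},"squeeze":{"type":"number"}},"required":["dp","delta_rot","grip"]}

```bash
mkdir -p pics; python3 - <<'E'
from station import arm
import cv2,numpy as np
for n in("top","side"):
    im=arm.read_camera(n); cv2.imwrite(f"pics/{n}0.png",im[:,:,::-1])
    m=arm.camera_model(n); print(n,np.round(m["mtx"],1).tolist(),np.round(m["view"],3).tolist())
s=arm.observe(); print(s)
E
```

```text
top [[422.4, 0.0, 277.8], [0.0, 422.4, 208.5], [0.0, 0.0, 1.0]] [[-0.003, -1.0, -0.025, 12.801], [-0.98, 0.008, -0.197, 521.486], [0.197, 0.024, -0.98, 954.812], [0.0, 0.0, 0.0, 1.0]]
side [[466.9, 0.0, 283.4], [0.0, 466.9, 215.8], [0.0, 0.0, 1.0]] [[0.831, -0.556, -0.017, -422.313], [-0.343, -0.488, -0.803, 209.903], [0.438, 0.673, -0.596, 904.097], [0.0, 0.0, 0.0, 1.0]]
{'t': 0.1, 'joints': array([6.81358241e+01, 2.79060841e+00, 5.60026225e+00, 9.29329604e+01,
       1.40685364e-03, 8.26783788e+01]), 'joint_vel': array([-0.04601835, -0.05408647,  0.17695996, -0.07958404, -0.02926177,
       -0.02293769]), 'joint_efforts': array([ 3.04872410e-03, -3.39852655e+01,  3.20934963e+01,  1.58198155e-02,
       -4.00556951e-05, -6.15507687e-06]), 'ee_pos': array([131.6788428 , 507.8120262 , 302.81338636]), 'eef_rot': array([[-9.67961281e-01,  2.51098145e-01, -8.24247829e-04],
       [ 2.51099320e-01,  9.67959286e-01, -1.98815733e-03],
       [ 2.98615723e-04, -2.13142739e-03, -9.99997684e-01]]), 'ft_force': array([-0.32319885,  0.18796049,  0.64814475]), 'moment': array([-0.02946067,  0.05161335, -0.04725724]), 'gripper_force': 0.0, 'opening': 0.9989472119891184}
```

View pics/top0.png

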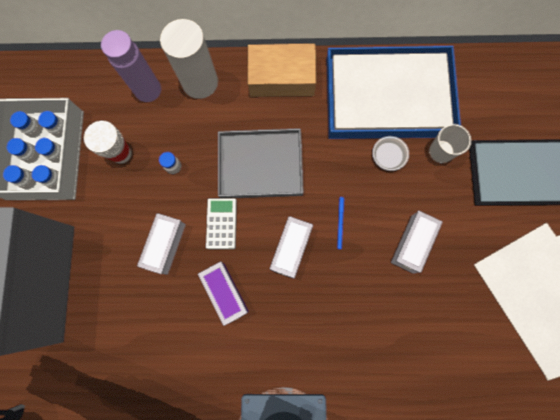

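View pics/side0.png

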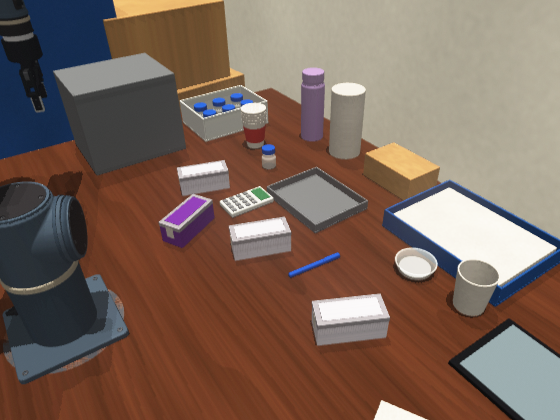

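Top view: three white-lidded tins at (161,243), (291,247) and (417,241). The purple look-alike at (222,293) is not meant. The calculator (221,223) and marker (341,222) lie between the tins, and the tray is at (260,162). I'll measure them and confirm with one enlarged crop.

```bash
cat >h.py <<'E'
from station import arm
import cv2,numpy as np
def px2w(m,uv,z):
    K,V=np.array(m["mtx"]),np.array(m["view"]);R,t=V[:3,:3],V[:3,3]
    c=-R.T@t; d=R.T@np.linalg.solve(K,[uv[0],uv[1],1]); return c+d*(z-c[2])/d[2]
def w2px(m,p):
    q=np.array(m["view"])[:3]@np.append(p,1); q=np.array(m["mtx"])@q; return q[:2]/q[2]
def corners(x,y,a,z,L=130,W=58):
    c,s=np.cos(np.radians(a)),np.sin(np.radians(a))
    return [np.array([x+c*i*L/2-s*j*W/2,y+s*i*L/2+c*j*W/2,z]) for i,j in((1,1),(1,-1),(-1,-1),(-1,1))]
def lid(im,m,uv,z=56):
    g=cv2.cvtColor(im,cv2.COLOR_RGB2HSV); mk=((g[:,:,2]>185)&(g[:,:,1]<60)).astype(np.uint8)
    n,l,st,ce=cv2.connectedComponentsWithStats(mk)
    i=1+np.argmin(np.linalg.norm(ce[1:]-uv,axis=1)); v,u=np.where(l==i)
    P=np.array([px2w(m,(a,b),z)[:2] for a,b in zip(u,v)],np.float32)
    r=cv2.minAreaRect(P); b=cv2.boxPoints(r); e=max(b[1]-b[0],b[2]-b[1],key=np.linalg.norm)
    return r[0],r[1],np.degrees(np.arctan2(e[1],e[0]))%180
E
python3 - <<'E'
from h import *
m=arm.camera_model("top"); im=cv2.imread("pics/top0.png")[:,:,::-1].copy(); d=cv2.resize(im,None,fx=2,fy=2)[:, :, ::-1].copy()
for uv in((161,243),(291,247),(417,241)):
    (x,y),wh,a=lid(im,m,uv); print(np.round([x,y,*wh,a],1))
    for z,c in((56,(0,0,255)),(0,(0,255,0))):
        cv2.polylines(d,[np.int32([2*w2px(m,p)+.5 for p in corners(x,y,a,z)])],True,c,1)
for uv,z in(((302,130),26),((218,134),26),((219,196),26),((302,194),26),((221,223),15),((340,222),11)): print(uv,np.round(px2w(m,uv,z)))
cv2.imwrite("pics/c1.png",d[220:660,180:940])
E
```

```text
[441.  291.3  57.1 130.  162.5]
[430.8 -20.4  58.2 130.6 159.9]
[ 441.4 -317.5   55.9  129.3  153.5]
(302, 130) [730. -51.  26.]
(218, 134) [722. 162.  26.]
(219, 196) [559. 156.  26.]
(302, 194) [563. -49.  26.]
(221, 223) [494. 151.  15.]
(340, 222) [ 495. -142.   11.]
```

View pics/c1.png

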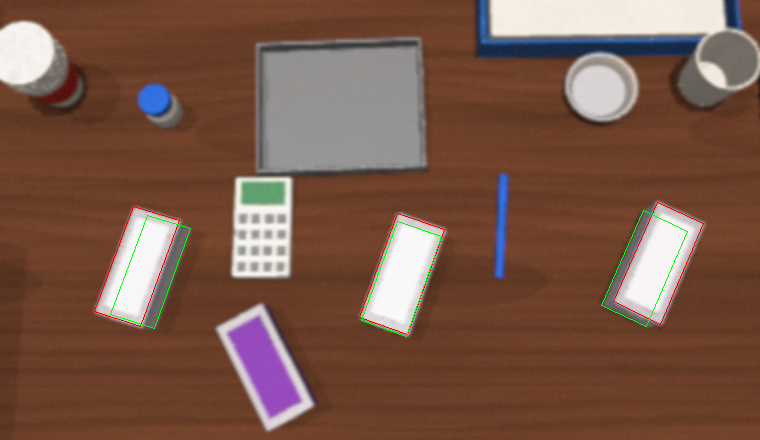

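The red and green outlines fit all three tins (about 130 x 58 mm). Tin centres and long-axis angles:
- A: (441,291), 162.5°
- B: (431,-20), 160°
- C: (441,-317), 153.5°

The tray centre is about (643,54). I'll start with A, passing inside the grey box on the left.

Request:
arm_command(dp=[[0,-8,3],[0,-16,3],[0,-16,3],[0,-16,3],[0,-16,3],[8,-19,1],[17,-21,0],[17,-21,0],[17,-21,0],[17,-21,0]], delta_rot=[[0,0,-0.05],[0,0,-0.05],[0,0,-0.05],[0,0,-0.05],[0,0,-0.05],[0,0,-0.05],[0,0,-0.05],[0,0,-0.05],[0,0,-0.05],[0,0,-0.05]], grip=[8.54,8.54,8.54,8.54,8.54,8.54,8.54,8.54,8.54,8.54])

```text
t: 0.93
ee_pos: [305.6, 296.5, 301.8]
eef_rot: [[-0.953, 0.303, 0.0], [0.303, 0.953, -0.002], [-0.001, -0.002, -1.0]]
ft_force: [0.4, -0.1, -0.3]
opening: 1.001
gripper_force: 0.0
```

Request:
arm_command(dp=[[4,-0.2,-2],[8,-0.4,-5],[11,-0.5,-9],[13.9,-0.7,-12],[13.9,-0.7,-14],[13.9,-0.7,-14.5],[13.9,-0.7,-14.5],[13.9,-0.7,-14.5],[13.9,-0.7,-14.5],[13.9,-0.7,-14.5]], delta_rot=[[0,0,0],[0,0,0],[0,0,0],[0,0,0],[0,0,0],[0,0,0],[0,0,0],[0,0,0],[0,0,0],[0,0,0]], grip=[8.54,8.54,8.54,8.54,8.54,8.54,8.54,8.54,8.54,8.54])

```text
t: 1.77
ee_pos: [441.4, 292.3, 161.8]
eef_rot: [[-0.955, 0.298, 0.004], [0.298, 0.955, 0.002], [-0.003, 0.003, -1.0]]
ft_force: [-0.2, 0.1, -0.7]
opening: 0.997
gripper_force: 0.0
```

Request:
arm_command(dp=[[0,0,-2],[0,0,-4],[0,0,-6],[0,0,-7.4],[0,0,-8],[0,0,-8],[0,0,-8],[0,0,-8]], delta_rot=[[0,0,0],[0,0,0],[0,0,0],[0,0,0],[0,0,0],[0,0,0],[0,0,0],[0,0,0]], grip=[8.54,8.54,8.54,8.54,8.54,8.54,8.54,8.54])

```text
t: 2.43
ee_pos: [441.9, 291.9, 81.0]
eef_rot: [[-0.954, 0.299, 0.003], [0.299, 0.954, 0.002], [-0.003, 0.002, -1.0]]
ft_force: [0.7, 0.0, 0.4]
opening: 0.998
gripper_force: 0.0
```

```bash
python3 - <<'E'
from h import *
s=arm.observe(); print(s["ee_pos"],s["joints"],s["ft_force"]); cv2.imwrite("pics/w1.png",arm.read_camera("wrist")[:,:,::-1])
E
```

```text
[441.91577359 291.90651166  80.9932479 ] [ 2.61891171e+01  7.37596644e+00 -1.51048710e+01  6.73138071e+01
  1.64147858e-03  4.35784496e+01] [0.72213004 0.04652878 0.41650344]
```

View pics/w1.png

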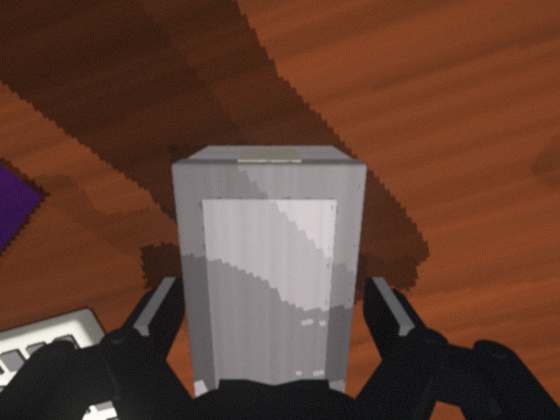

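The tin sits centred between the fingers (lid from about 173 to 365 px, fingers either side) and nothing is in their way. Closing.

Request:
arm_command(dp=[[0,0,-0.2],[0,0,-0.2],[0,0,-0.2],[0,0,-0.2],[0,0,-0.2],[0,0,-0.2],[0,0,-0.2],[0,0,-0.2]], delta_rot=[[0,0,0],[0,0,0],[0,0,0],[0,0,0],[0,0,0],[0,0,0],[0,0,0],[0,0,0]], grip=[5,5,5,5,5,5,5,5], squeeze=50)

```text
t: 3.15
ee_pos: [441.1, 290.9, 77.7]
eef_rot: [[-0.954, 0.299, 0.001], [0.299, 0.954, -0.001], [-0.001, -0.0, -1.0]]
ft_force: [-1.2, -1.8, 5.5]
opening: 0.673
gripper_force: 57.4
```

Request:
arm_command(dp=[[0,0,1],[0,0,3],[0,0,6],[0,0,9],[0,0,11],[0,0,12],[0,0,12],[0,0,12],[0,0,12],[0,0,12]], delta_rot=[[0,0,0],[0,0,0],[0,0,0],[0,0,0],[0,0,0],[0,0,0],[0,0,0],[0,0,0],[0,0,0],[0,0,0]], grip=[5,5,5,5,5,5,5,5,5,5], squeeze=48)

```text
t: 3.98
ee_pos: [439.4, 290.5, 193.9]
eef_rot: [[-0.954, 0.299, -0.005], [0.299, 0.954, -0.002], [0.004, -0.004, -1.0]]
ft_force: [0.3, -0.9, -6.8]
opening: 0.672
gripper_force: 56.5
```

```bash
cat >>h.py <<'E'
def st():
    s=arm.observe(); R=s["eef_rot"]; print(round(s["t"],2),"pos",np.round(s["ee_pos"],1),"F",np.round(s["ft_force"],2),"M tool",np.round(R.T@s["moment"],3),"j",np.round(s["joints"],0),"grip",round(s["gripper_force"],1))
E
python3 -c "from h import *;st()"
```

```text
3.98 pos [439.4 290.5 193.9] F [ 0.25 -0.86 -6.8 ] M tool [-0.002  0.018 -0.007] j [26.  4. -6. 81.  0. 44.] grip 56.5
```

Request:
arm_command(dp=[[0,0,0],[0,0,0],[0,0,0],[0,0,0],[0,0,0],[0,0,0],[0,0,0],[0,0,0],[0,0,0],[0,0,0]], delta_rot=[[0.03,0.1,0],[0.07,0.22,0],[0.1,0.33,0],[0.1,0.33,0],[0.1,0.33,0],[0.1,0.33,0],[0.1,0.33,0],[0.1,0.33,0],[0.1,0.33,0],[0.1,0.33,0]], grip=[5,5,5,5,5,5,5,5,5,5])

```text
t: 4.82
ee_pos: [440.5, 291.5, 198.1]
eef_rot: [[-0.899, 0.298, -0.321], [0.281, 0.955, 0.098], [0.336, -0.002, -0.942]]
ft_force: [-0.2, 0.4, -7.3]
opening: 0.676
gripper_force: 56.3
```

```bash
python3 -c "from h import *;st()"
```

```text
4.82 pos [440.5 291.5 198.1] F [-0.25  0.42 -7.28] M tool [ 0.041 -0.747 -0.026] j [21. 16.  7. 96. 12. 36.] grip 56.3
```

Request:
arm_command(dp=[[0,0,0],[0,0,0],[0,0,0],[0,0,0],[0,0,0],[0,0,0],[0,0,0],[0,0,0],[0,0,0],[0,0,0]], delta_rot=[[-0.03,-0.1,0],[-0.07,-0.22,0],[-0.1,-0.33,0],[-0.13,-0.43,0],[-0.17,-0.55,0],[-0.2,-0.66,0],[-0.2,-0.66,0],[-0.2,-0.66,0],[-0.2,-0.66,0],[-0.2,-0.66,0]], grip=[5,5,5,5,5,5,5,5,5,5])

```text
t: 5.65
ee_pos: [441.8, 291.3, 198.0]
eef_rot: [[-0.898, 0.299, 0.323], [0.283, 0.954, -0.097], [-0.337, 0.005, -0.941]]
ft_force: [-0.1, -0.7, -7.3]
opening: 0.675
gripper_force: 56.7
```

```bash
python3 -c "from h import *;st()"
```

```text
5.65 pos [441.8 291.3 198. ] F [-0.14 -0.68 -7.31] M tool [-0.034  0.7   -0.042] j [ 33.  -7. -18.  66. -15.  49.] grip 56.7
```

Request:
arm_command(dp=[[0,0,0],[0,0,0],[0,0,0],[0,0,0],[0,0,0],[0,0,0],[0,0,0]], delta_rot=[[0.03,0.1,0],[0.06,0.2,0],[0.09,0.29,0],[0.09,0.3,0],[0.09,0.3,0],[0.09,0.3,0],[0.09,0.3,0]], grip=[5,5,5,5,5,5,5])

```text
t: 6.23
ee_pos: [440.9, 291.3, 197.0]
eef_rot: [[-0.954, 0.299, 0.031], [0.299, 0.954, -0.01], [-0.033, -0.001, -0.999]]
ft_force: [-0.1, 0.3, -6.2]
opening: 0.671
gripper_force: 56.6
```

```bash
cat >>h.py <<'E'
def avg(n=8):
    A=[]
    for i in range(n):
        arm.read_camera("top"); s=arm.observe(); R=s["eef_rot"]; A.append([*(R.T@s["moment"]),s["ft_force"][2],np.degrees(np.arcsin(R[2,0]))])
    A=np.array(A); print("My",np.round(A[:,1],3),"pitch",np.round(A[:,4],2)); print("mean",np.round(A.mean(0),3),"sd",np.round(A.std(0),3))
E
python3 -c "from h import *;avg(8)"
```

```text
My [0.031 0.029 0.045 0.044 0.033 0.055 0.008 0.063] pitch [-1.87 -1.86 -1.86 -1.85 -1.85 -1.84 -1.84 -1.83]
mean [-0.012  0.039 -0.014 -6.93  -1.85 ] sd [0.03  0.016 0.035 0.27  0.013]
```

Request:
arm_command(dp=[[0,0,0],[0,0,0],[0,0,0],[0,0,0],[0,0,0],[0,0,0],[0,0,0],[0,0,0],[0,0,0],[0,0,0]], delta_rot=[[0.04,0.12,0],[0.07,0.24,0],[0.11,0.36,0],[0.11,0.36,0],[0.11,0.36,0],[0.11,0.36,0],[0.11,0.36,0],[0.07,0.24,0],[0.03,0.12,0],[0.02,0.06,0]], grip=[5,5,5,5,5,5,5,5,5,5])

```text
t: 7.47
ee_pos: [439.4, 292.3, 199.1]
eef_rot: [[-0.955, 0.297, -0.022], [0.297, 0.955, 0.011], [0.024, 0.004, -1.0]]
ft_force: [-1.4, 0.6, -6.0]
opening: 0.674
gripper_force: 57.6
```

Request:
arm_command(dp=[[0,0,0],[0,0,0],[0,0,0]], delta_rot=[[0,0,0],[0,0,0],[0,0,0]], grip=[5,5,5])

```text
t: 7.72
ee_pos: [440.1, 291.3, 197.8]
eef_rot: [[-0.954, 0.298, -0.03], [0.298, 0.954, 0.011], [0.032, 0.001, -0.999]]
ft_force: [-0.6, 0.2, -6.9]
opening: 0.673
gripper_force: 57.5
```

```bash
python3 -c "from h import *;avg(8);st()"
```

```text
My [-0.004 -0.058 -0.072 -0.027 -0.041 -0.05   0.006 -0.007] pitch [1.84 1.84 1.85 1.86 1.86 1.86 1.85 1.85]
mean [ 0.026 -0.032  0.021 -7.136  1.853] sd [0.024 0.026 0.036 0.35  0.008]
8.12 pos [441.2 291.  196.5] F [ 0.23 -1.3  -7.53] M tool [ 0.023 -0.007  0.033] j [26.  5. -5. 82.  1. 43.] grip 57.5
```

Request:
arm_command(dp=[[0,0,0],[0,0,0],[0,0,0],[0,0,0],[0,0,0],[0,0,0],[0,0,0],[0,0,0]], delta_rot=[[0.03,0.1,0],[0.03,0.1,0],[0.03,0.1,0],[0.03,0.1,0],[0.03,0.1,0],[0.03,0.1,0],[0.03,0.1,0],[0.03,0.1,0]], grip=[5,5,5,5,5,5,5,5])

```text
t: 8.78
ee_pos: [440.7, 291.4, 197.5]
eef_rot: [[-0.946, 0.299, -0.128], [0.296, 0.954, 0.04], [0.134, -0.0, -0.991]]
ft_force: [-0.1, -0.3, -6.6]
opening: 0.675
gripper_force: 57.7
```

```bash
python3 -c "from h import *;avg(10)"
```

```text
My [-0.266 -0.282 -0.265 -0.226 -0.266 -0.234 -0.25  -0.224 -0.251 -0.275] pitch [7.74 7.75 7.77 7.78 7.78 7.79 7.79 7.79 7.79 7.79]
mean [ 0.024 -0.254 -0.    -6.8    7.778] sd [0.027 0.019 0.019 0.523 0.017]
```

Request:
arm_command(dp=[[0,0,0],[0,0,0],[0,0,0],[0,0,0],[0,0,0],[0,0,0],[0,0,0]], delta_rot=[[0.03,0.1,0],[0.06,0.21,0],[0.06,0.21,0],[0.06,0.21,0],[0.06,0.21,0],[0.06,0.21,0],[0.06,0.21,0]], grip=[5,5,5,5,5,5,5])

```text
t: 9.87
ee_pos: [440.6, 291.6, 198.5]
eef_rot: [[-0.896, 0.297, -0.329], [0.281, 0.955, 0.098], [0.344, -0.004, -0.939]]
ft_force: [-0.5, -0.2, -7.2]
opening: 0.673
gripper_force: 57.5
```

```bash
python3 -c "from h import *;avg(5)"
```

```text
My [-0.778 -0.735 -0.809 -0.745 -0.75 ] pitch [20.12 20.14 20.17 20.2  20.22]
mean [-1.800e-02 -7.640e-01 -6.000e-03 -6.912e+00  2.017e+01] sd [0.026 0.027 0.036 0.52  0.037]
```

Request:
arm_command(dp=[[0,0,0],[0,0,0],[0,0,0],[0,0,0],[0,0,0],[0,0,0],[0,0,0],[0,0,0],[0,0,0]], delta_rot=[[-0.03,-0.12,0],[-0.07,-0.24,0],[-0.11,-0.36,0],[-0.14,-0.47,0],[-0.14,-0.47,0],[-0.14,-0.47,0],[-0.14,-0.47,0],[-0.14,-0.47,0],[-0.14,-0.47,0]], grip=[5,5,5,5,5,5,5,5,5])

```text
t: 10.87
ee_pos: [442.2, 291.1, 197.4]
eef_rot: [[-0.945, 0.301, 0.129], [0.298, 0.954, -0.039], [-0.135, 0.001, -0.991]]
ft_force: [0.3, 0.2, -6.1]
opening: 0.672
gripper_force: 57.6
```

```bash
python3 -c "from h import *;avg(10);st()"
```

```text
My [1.006 0.271 0.216 0.235 0.186 0.23  0.275 0.22  0.287 0.186] pitch [-7.75 -7.74 -7.76 -7.77 -7.78 -7.78 -7.78 -7.78 -7.79 -7.79]
mean [-0.008  0.311 -0.021 -6.857 -7.771] sd [0.04  0.234 0.024 0.608 0.015]
11.37 pos [440.8 291.2 196.9] F [-0.14 -0.8  -6.3 ] M tool [-0.014  0.186  0.031] j [ 29.  -1. -11.  75.  -6.  46.] grip 57.6
```

The fit is M = 2.43·sin θ − 0.076. The offset matches a 160 g ball at the low end 43 mm out, and one 1.0 N·m spike came while the arm was still. I'll rock A once more with dense sampling to confirm.

Request:
arm_command(dp=[[0,0,0],[0,0,0],[0,0,0]], delta_rot=[[0.036,0.117,0],[0.07,0.22,0],[0.08,0.26,0]], grip=[5,5,5])

```text
t: 11.62
ee_pos: [442.1, 290.7, 196.8]
eef_rot: [[-0.945, 0.301, -0.132], [0.298, 0.954, 0.041], [0.138, -0.001, -0.99]]
ft_force: [1.0, 0.2, -7.4]
opening: 0.673
gripper_force: 57.6
```

```bash
python3 -c "from h import *;avg(20)"
```

```text
My [-0.6   -0.378 -0.339 -0.329 -0.346 -0.27  -0.257 -0.29  -0.253 -0.207
 -0.184 -0.251 -0.308 -0.224 -0.305 -0.257 -0.265 -0.261 -0.282 -0.241] pitch [7.9  7.74 7.69 7.69 7.69 7.71 7.72 7.73 7.74 7.72 7.74 7.76 7.77 7.78
 7.79 7.79 7.79 7.79 7.79 7.8 ]
mean [-1.900e-02 -2.920e-01 -6.000e-03 -7.010e+00  7.756e+00] sd [0.027 0.085 0.029 0.553 0.05 ]
```

Request:
arm_command(dp=[[0,0,0],[0,0,0],[0,0,0]], delta_rot=[[-0.036,-0.117,0],[-0.07,-0.22,0],[-0.08,-0.26,0]], grip=[5,5,5])

```text
t: 12.87
ee_pos: [439.5, 291.4, 196.5]
eef_rot: [[-0.945, 0.299, 0.131], [0.296, 0.954, -0.04], [-0.137, 0.001, -0.991]]
ft_force: [-0.2, 0.3, -7.2]
opening: 0.674
gripper_force: 57.6
```

```bash
python3 -c "from h import *;avg(20)"
```

```text
My [0.496 0.443 0.328 0.308 0.285 0.323 0.294 0.237 0.275 0.221 0.161 0.348
 0.13  0.347 0.139 0.311 0.154 0.311 0.177 0.286] pitch [-7.86 -7.69 -7.66 -7.68 -7.7  -7.72 -7.74 -7.75 -7.76 -7.77 -7.74 -7.76
 -7.78 -7.79 -7.79 -7.79 -7.79 -7.79 -7.79 -7.79]
mean [ 6.000e-03  2.790e-01  0.000e+00 -6.782e+00 -7.758e+00] sd [0.026 0.094 0.029 0.419 0.046]
```

A rattles. After each tilt, with the arm still, the moment drifts by about 0.13 N·m as the ball crosses, then jolts and rings as it hits the end. Its 0.71 kg also exceeds 600 g. Next I'll level it and carry it to the tray middle, (643,54).

Request:
arm_command(dp=[[0,0,0],[0,0,0],[0.5,-0.6,0],[2,-2.4,0],[4,-4.7,0],[6,-7,0],[8,-9.4,0],[10,-11.7,0],[12,-14,0],[14,-16.4,0]], delta_rot=[[0.02,0.07,0],[0.04,0.13,0],[0.04,0.13,0],[0.04,0.13,0],[0.04,0.13,0],[0.04,0.13,0],[0.04,0.13,0],[0.04,0.13,0],[0.04,0.13,0],[0.04,0.13,0]], grip=[5,5,5,5,5,5,5,5,5,5])

```text
t: 14.7
ee_pos: [582.1, 125.5, 197.0]
eef_rot: [[-0.954, 0.3, 0.002], [0.3, 0.954, -0.002], [-0.003, -0.001, -1.0]]
ft_force: [1.1, 0.1, -6.4]
opening: 0.672
gripper_force: 57.6
```

Request:
arm_command(dp=[[2,-2.3,0],[4,-4.7,-0.5],[5.3,-6.3,-1],[6,-7.1,-1.6],[6.3,-7.3,-1.9],[6.3,-7.3,-1.9],[6.3,-7.3,-1.9],[6.3,-7.3,-1.9],[6.3,-7.3,-1.9],[6.3,-7.3,-1.9]], delta_rot=[[0,0,0],[0,0,0],[0,0,0],[0,0,0],[0,0,0],[0,0,0],[0,0,0],[0,0,0],[0,0,0],[0,0,0]], grip=[5,5,5,5,5,5,5,5,5,5])

```text
t: 15.53
ee_pos: [643.5, 55.3, 178.6]
eef_rot: [[-0.955, 0.298, 0.001], [0.298, 0.955, 0.0], [-0.001, 0.0, -1.0]]
ft_force: [1.0, 0.0, -6.9]
opening: 0.674
gripper_force: 57.6
```

```bash
python3 - <<'E'
from h import *
for i in range(6): b=arm.read_camera("side")
st(); print(np.round(arm.observe()["eef_rot"],4).tolist())
a=arm.read_camera("top"); cv2.imwrite("pics/f1.png",cv2.resize(np.hstack([a,b]),(800,300),interpolation=cv2.INTER_AREA)[:,:,::-1])
m=arm.camera_model("side"); print([np.round(w2px(m,p)).tolist() for p in corners(643.5,54,162.5,100)])
E
```

```text
15.83 pos [643.8  54.3 178. ] F [-0.85 -0.89 -7.23] M tool [-0.028  0.04   0.007] j [-1. 21. 13. 82.  0. 16.] grip 57.6
[[-0.9541, 0.2994, 0.0001], [0.2994, 0.9541, 0.0001], [-0.0001, 0.0001, -1.0]]
[[294.0, 179.0], [288.0, 167.0], [336.0, 159.0], [345.0, 170.0]]
```

View pics/f1.png

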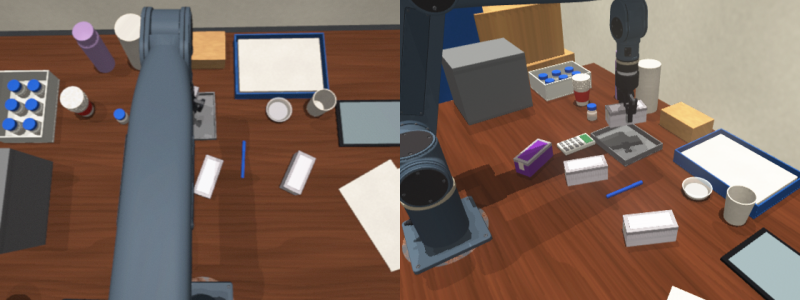

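Side view: the tin hangs over the tray at about (626,115) in the right half, and the other items are undisturbed. One crop to check that the tin itself is level in the grip.

```bash
python3 - <<'E'
from h import *
b=arm.read_camera("side"); m=arm.camera_model("side"); d=cv2.resize(b[90:250,240:440],None,fx=4,fy=4,interpolation=cv2.INTER_CUBIC)[:,:,::-1].copy()[:600]
for z,c in((100,(0,255,0)),(156,(0,0,255))):
    cv2.polylines(d,[np.int32([4*(w2px(m,p)-[240,90]) for p in corners(643.8,54.3,162.6,z)])],True,c,1)
cv2.imwrite("pics/f2.png",d); st()
E
```

```text
15.93 pos [643.8  54.2 177.9] F [-0.29  0.33 -6.95] M tool [ 0.036 -0.018  0.013] j [-1. 21. 13. 82.  0. 16.] grip 57.6
```

View pics/f2.png

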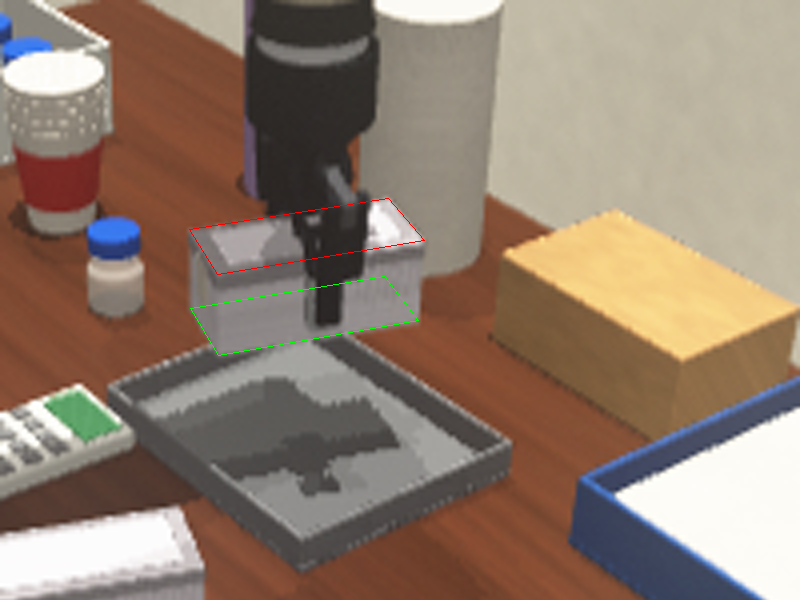

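The tin matches the predicted level outline with its underside at z = 100 mm, over the tray and still, so I'm handing in.

```bash
python3 -c "from station import arm;print(arm.sign_off())"
```

```text
the job is handed in; nothing more can be done
None
```

The rattling tin was the leftmost one, and I handed in while holding it level and still over the middle of the tray, underside about 10 cm above the table; it was the first I lifted, so the other two were never touched.

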